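# Tuck the thermometer cradle's tab under its lip

### The arm

A 7-joint arm with a two-finger parallel gripper is mounted at the origin on a cart in front of the work surface, level with it; the furniture and walls round the work are solid. World frame = base frame: x ahead of the robot, y to its left, z up, the work surface at z = 0. Lengths are in m, angles in rad, forces in N, time in s.
With the tool pointing down it reaches from about 0.4 to 0.85 m from the base axis. Payload 4.5 kg.
Tool frame: the origin (TCP) lies midway between the tips of the shut fingers; the grasp point (between the pads) lies 19 mm behind it (r.grip_depth is the distance from the TCP to the grasp point, in m); z points along the fingers, y is the line along which they close (so a half turn about z gives the same grasp; the last joint's range is limited). The gripper opens to 85 mm and grips with 20 to 120 N. Pads are 22 mm wide; open, the fingers measure 114 mm over their backs; the gripper's body (76 mm by 85 mm) begins 54 mm behind the grasp point. The pads swing forward as they close: fully open they stand 13 mm farther back than shut.
Start: joints at [0.034, 0.689, -0.195, 1.565, 0.157, 0.902, -0.215], TCP at [0.625, 0, 0.231] pointing down, gripper open.
Joint ranges: [-3.01, 3.01], [-0.46, 2.08], [-1.47, 1.51], [0.13, 2.56], [-1, 4.14], [0.04, 2.09], [-2.66, 2.66]. Speed limits (rad/s): [2.57, 2.57, 3.14, 3.14, 3.14, 3.14, 3.14].

### API

Orientations are given as a rotation vector (axis times angle).
In Python, from plant import sensors, vision, ticket, r gives the robot as it stands. The module is installed in compiled form; this text tells all that it offers.
- The arm moves only by the tool send_rows, never from a script. Its argument "increments" is a list that holds one entry, the list of rows, each a list of 7 numbers: the turn, a rotation vector about the tool's x, y, z in degrees, then the shift along the tool's x, y, z in m, then the finger opening in m, from 0 to 0.0854. In form: [[[wx, wy, wz, dx, dy, dz, claw], ...]]. A call has 1 to 8 rows; each row shifts and turns the commanded pose from where the row before left it, along the tool's axes as they then stand; what a row does not reach is not made up. A row lasts 1/8 s, in which the tool goes at most 62.5 mm and 10.7 degrees, less where a joint would pass 70% of its speed; a pose out of reach is approached as far as the arm can. A call with a gripper value outside its range is refused whole. The fingers move at their own pace and stop on an object; "squeeze" is the grip in N (left out, the last holds). Time passes only in rows, so rows that do not move let the fingers close. It gives the time, the measured TCP pose, the force and the opening at its end, in the units of the state.
- sensors.state(): the state, without advancing time (a new reading comes with each control period).
- vision.snapshot(name): name is "scene" or "side" or "wrist"; returns (picture, depth): 420x560x3 uint8, red, green, blue; 420x560 float32, m along the optical axis (not along the pixel's ray), 0 where there is no reading.
- vision.camera_model(name): a dict with "camera_matrix" (3x3 intrinsics, pixels), "dist_coeffs" ([k1, k2, p1, p2, k3] as OpenCV has them; the pictures are not rectified), "rvec" (rotation vector, rad) and "tvec" (3), from world to camera coordinates, as OpenCV has them. Camera axes: x right, y down, z forward; pixel columns grow to the right and rows downward; lengths in m; the calibration is good to about 2 mm. A picture is of the moment at which its call begins: read the wrist's pose just before it. camera_model takes no time and is no camera call; for the wrist camera it gives the pose at the moment of the call.
- ticket.finish_job(): hands the job in, once; it reports no verdict.
The state is a dict: "clock": time; "qpos": joint angles; "qvel": joint speeds; "joint_torque": joint torques, N m; "eef_pos": TCP position; "tool_rot": TCP orientation; "ft_force": force on the tool from outside, world axes, zero at the start; "ft_torque": the same for the moment, N m; "width": opening from 0.0 (shut) to 1.0 (fully open).
Only numpy, scipy, OpenCV 4.12 (cv2) and the standard library are available. Lean on these libraries where they do the work, as an engineer would, in place of code of your own. Each camera call takes 0.05 s, during which the arm holds its last target. There are 200 camera calls.

### The job

Secure the probe thermometer in its cradle using only the fingertips: fold the sprung metal tab down flat over the thermometer and, keeping it down, push it lengthwise fully home so that its tongue is tucked under the retaining lip and the tab stays shut when you let go. Push gently, do not pinch or pick up anything, and leave the thermometer and the things standing around where they are.

Things in the scene. Friction and masses are not known exactly. Their poses are not given: they have to be found in the camera images.
- cradle: Grey plastic open tray, screwed down, 157 (its x) x 210 (its y) x 24 mm high, in which the thermometer lies lengthwise along y. Origin at table level; the tray runs from x = -72 to +85 mm, y = -105 to +105 mm; z up. A steel tab is hinged on the wall at -x, a steel retaining lip stands on the wall at +x. The tab folds over towards +x.
- hinge (a point): Middle of the tab's hinge pin (along the cradle's y), fixed on the cradle at x = -62, y = 0, z = 28.5 mm. At fold angle a, the tab runs from here along the direction (cos a, 0, sin a) of the cradle frame.
- lip (a point): Middle of the near, lower edge of the flat part of the retaining lip, fixed on the cradle at x = 65, y = 0, z = 37 mm (127 mm from the hinge). The lip is steel, 94 mm wide along y, flat part 4 mm thick, 19 mm deep; the gap under it is 13 mm high. In front of it an upturned lead-in reaches back to x = 56 mm, its top edge at z = 46 mm.
- tab_fold (a joint): Fold angle of the tab, rad: 0 = flat over the tray (hard stop), grows as it stands up, 1.57 upright, at most 1.8. Starts between 0.9 and 1.6. Sprung towards 1.25: folding it flat takes up to 0.15 N m (2 to 3 N at the thumb well). Stays where left from 0.9 to 1.6; let go flat and untucked it springs up to about 0.5. Tucked, it may rise to 0.05 against the lip.
- tab_slide (a joint): How far the tab has been slid along its own length away from the hinge, m: 0 = drawn in (it starts within 3 mm of that), 0.024 = fully home (stop). Takes about 3 N and stays where it is left. Fold the tab flat before sliding it out, else the tongue lands on top of the lip.
- well (a point): Centre of the thumb well: the flat stretch, 56 mm long and 78 mm wide, between two ribs across the tab, on its outer face (upper when folded, towards -x when standing). Moves with the tab, 55 mm from the hinge plus tab_slide. Its z axis points out of that face, x along the tab to the tongue. The tab is 3 mm steel. Folded flat, this face lies at z = 30.5 mm.
- rib (a point): Top middle of the far rib of the thumb well, across the tab on its outer face, 85 mm from the hinge plus tab_slide: 7 mm wide, 7 mm high, 75 mm long. Push its hinge side to slide the tab out. The near rib, 22 mm from the hinge plus tab_slide, is 6 mm wide and 5 mm high.
- tongue_tip (a point): Middle of the tongue's free edge, 115 mm from the hinge plus tab_slide; the tongue is 60 mm wide and 3 mm thick. When the tab is flat and drawn in the edge stands 3 mm short of the lip's lead-in, and goes about 12 mm beneath the flat lip when fully home.
- thermometer: Steel probe thermometer with a round dial, 179 x 45 x 12 mm, lying loose in the tray along the cradle's y, its top below the tab. Origin under its centre. Not to be moved.
- pepper_shaker: Pepper shaker 44 mm across, 90 mm high, upright beside the -y end of the cradle; origin under its centre. Bystander.
- cup_salt: White lidded deli cup 66 mm across, 60 mm high, beside the +y end of the cradle; origin under its centre. Bystander.
- tape_roll: Roll of tape 104 mm across, 25 mm high, lying flat beyond the lip side of the cradle; origin under its centre. Bystander.
- tin_small: Small tin 57 mm across, 72 mm high, at the left of the table; origin under its centre. Bystander.
- spice_4: Spice jar with a red cap, 45 mm across, 108 mm high, at the left of the table; origin under its centre. Bystander.
- cup_garlic: Beige lidded deli cup 66 mm across, 60 mm high, at the left of the table; origin under its centre. Bystander.

How it is judged:
By the outcome, as a careful person would: the job done as asked, in the order asked, and still so for the second after the job is handed in, with the robot touching nothing.
It also fails if it takes over 38 s, if anything falls off the work surface, if the arm or the gripper's body presses on something with over 40 N, if the wrist force passes 120 N, or if a joint passes its speed limit or range.

## Working session

There is one attempt and no reset: what is moved stays moved. The work goes in short steps, Python scripts to look and compute and a tool call to move; the robot and the scene stay as the last step left them, time stands still between calls to the robot, and variables do not carry over. Pictures are saved under pics/ and viewed, on a budget of 10 in all, crops included, one or two more only if the job needs it, and the job is handed in when it is done.

Besides the shell and the picture viewer there is one more tool, called after "Emit:" as name(argument=value, ...), one argument or row to a line, values as JSON. send_rows: Moves the arm, as the interface text tells. Its arguments: {"type":"object","properties":{"increments":{"type":"array"},"squeeze":{"type":"number"}},"required":["increments"]}

```bash
mkdir -p pics; python3 - <<'E'
from plant import sensors, vision
import cv2, numpy as np
for n in ("scene","side"):
    p,d=vision.snapshot(n); np.savez(f"{n}0.npz",p=p,d=d,**vision.camera_model(n))
    cv2.imwrite(f"pics/{n}0.png",p[:,:,::-1])
    m=vision.camera_model(n); R=cv2.Rodrigues(np.array(m["rvec"],float))[0]; print(n,(-R.T@np.array(m["tvec"]).ravel()).round(3))
print(sensors.state())
E
```

```text
scene [-0.475  0.653  0.778]
side [ 0.031 -0.902  0.706]
{'clock': 0.1, 'qpos': array([ 0.03379665,  0.68988406, -0.19451395,  1.56624433,  0.15730822,
        0.90251886, -0.21511248]), 'qvel': array([-0.00011121, -0.0005219 , -0.00135858, -0.00380448, -0.00064545,
       -0.00054018,  0.00057506]), 'joint_torque': array([-2.74651000e-03, -5.40603232e+01, -1.27131768e+00, -1.58985078e+01,
        9.34141979e-03,  4.37054478e-03,  9.81481946e-06]), 'eef_pos': array([ 6.24411726e-01, -4.97682219e-05,  2.30572971e-01]), 'tool_rot': array([-2.22060482e+00, -2.22075602e+00,  1.99197342e-03]), 'ft_force': array([-0.1160731 , -0.40034921, -0.67994861]), 'ft_torque': array([ 0.00800453, -0.03967905, -0.04709696]), 'width': 1.0010282512009037}
```

View pics/scene0.png

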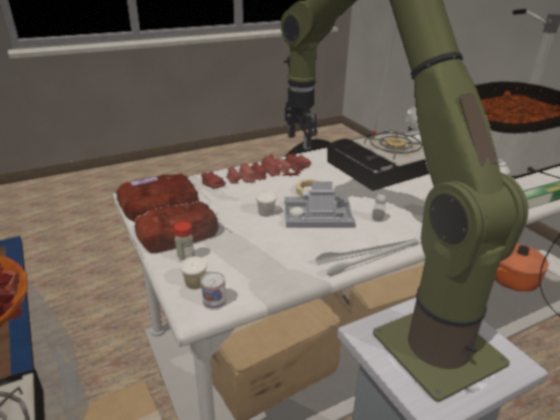

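View pics/side0.png

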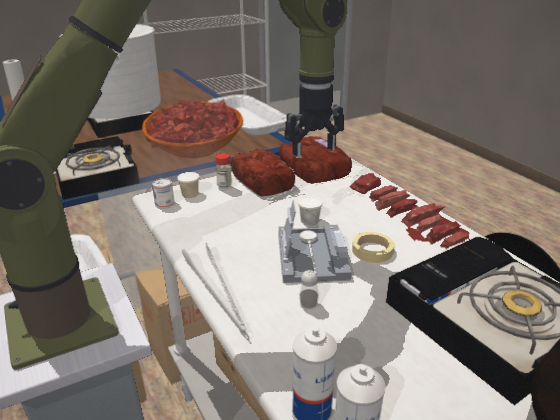

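The cradle is at scene px (320,212) and side px (315,250), with its tab standing. The salt cup is at its left, the pepper shaker at its right and the tape beyond the lip, so cradle x is roughly world x.

```bash
cat > h.py <<'E'
import numpy as np, cv2
def cloud(d,m):
    K=np.array(m["camera_matrix"]);D=np.array(m["dist_coeffs"],float)
    v,u=np.mgrid[:d.shape[0],:d.shape[1]]
    n=cv2.undistortPoints(np.stack([u,v],-1).reshape(-1,1,2).astype(float),K,D).reshape(*d.shape,2)
    c=np.concatenate([n*d[...,None],d[...,None]],-1)
    R=cv2.Rodrigues(np.array(m["rvec"],float))[0]
    w=(c-np.array(m["tvec"]).ravel())@R
    w[d<=0]=np.nan
    return w
E
python3 - <<'E'
from plant import sensors, vision
from h import *
P=[]
p,d=vision.snapshot("wrist");m=vision.camera_model("wrist");np.savez("wrist0.npz",p=p,d=d,**m);cv2.imwrite("pics/wrist0.png",p[:,:,::-1])
R=cv2.Rodrigues(np.array(m["rvec"],float))[0]; print("wristcam",(-R.T@np.array(m["tvec"]).ravel()).round(3),R.round(2).tolist())
for n,px in (("scene",(320,212)),("side",(315,250)),("wrist",(280,210))):
    f=np.load(n+"0.npz");w=cloud(f["d"],f); print(n,w[px[1],px[0]].round(3)); P.append(w)
# top-down raster of heights around cradle, 2mm
img=np.zeros((300,300,3),np.uint8)
c=P[0][212,320]; x0,y0=c[0]-.3,c[1]-.3
for k,w in enumerate(P):
    q=w.reshape(-1,3);q=q[np.isfinite(q).all(1)]
    q=q[(q[:,2]>.01)&(q[:,2]<.13)]
    i=((q[:,0]-x0)/.002).astype(int);j=((q[:,1]-y0)/.002).astype(int)
    ok=(i>=0)&(i<300)&(j>=0)&(j<300)
    img[299-i[ok],299-j[ok],k]=np.clip(80+q[ok,2]*1500,0,255)
print(x0,y0)
cv2.imwrite("pics/top.png",np.hstack([cv2.resize(img,(400,400),interpolation=0),cv2.resize(p[:,:,::-1],(400,300)).copy() if 0 else cv2.copyMakeBorder(cv2.resize(p[:,:,::-1],(400,300)),0,100,0,0,0)]))
E
```

```text
wristcam [0.626 0.073 0.374] [[1.0, -0.0, -0.0], [0.0, -0.96, 0.29], [-0.0, -0.29, -0.96]]
scene [ 0.529 -0.025  0.052]
side [ 0.604 -0.051  0.008]
wrist [ 0.633 -0.04   0.006]
0.22868773423532257 -0.3250844380140169
```

View pics/top.png

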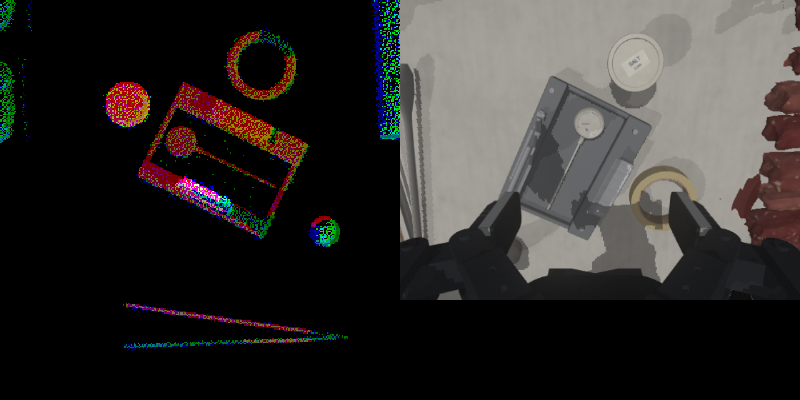

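The top view (1.5 mm/px) shows the cradle with corners at about (183,83), (308,147), (265,237) and (138,175), so it is yawed about -27°. The wrist view agrees, with the lip on the far right. The tab stands almost upright at about (205,193). Next I fit it precisely.

```bash
python3 - <<'E'
from h import *
from scipy import ndimage
for names in (("scene",),("side",),("wrist",),("scene","side","wrist")):
    Q=[]
    for n in names:
        f=np.load(n+"0.npz");q=cloud(f["d"],f).reshape(-1,3);Q.append(q[np.isfinite(q).all(1)])
    q=np.vstack(Q)
    a=q[(q[:,2]>.012)&(q[:,2]<.030)&(q[:,0]>.4)&(q[:,0]<.75)&(q[:,1]>-.22)&(q[:,1]<.18)]
    # keep the connected blob around cradle
    g=np.zeros((350,400),np.uint8);i=((a[:,0]-.4)*1000).astype(int);j=((a[:,1]+.22)*1000).astype(int);g[i,j]=1
    k=3 if len(names)>1 else 5
    g=cv2.morphologyEx(g,cv2.MORPH_CLOSE,np.ones((k,k)))
    lab,_=ndimage.label(g,np.ones((3,3)));l=lab[i,j];best=np.bincount(l[l>0]).argmax();b=a[l==best]
    c,s,ang=cv2.minAreaRect((b[:,:2]*1000).astype(np.float32))
    print(names,np.round(c,1),np.round(s,1),round(ang,2),len(b))
    bx=cv2.boxPoints((c,s,ang)); e=[bx[(t+1)%4]-bx[t] for t in range(2)]
    L=e[0] if np.linalg.norm(e[0])>np.linalg.norm(e[1]) else e[1]
    L=L/np.linalg.norm(L)*np.sign(L[1]); X=np.array([L[1],-L[0]])
    o=(np.array(c)-6.5*X)/1000; print(" origin",o.round(4),"yaw",np.degrees(np.arctan2(X[1],X[0])).round(2))
    r=q.copy();r[:,0]-=o[0];r[:,1]-=o[1];r=np.c_[r[:,:2]@X,r[:,:2]@L,r[:,2]]*1000
    t=r[(abs(r[:,1])<40)&(r[:,2]>45)&(r[:,2]<170)&(r[:,0]<30)&(r[:,0]>-110)]
    if len(t)>20:
        for z in range(30,170,10):
            s=r[(abs(r[:,1])<42)&(abs(r[:,2]-z)<5)&(r[:,0]<30)&(r[:,0]>-110)]
            if len(s)>3: print("  z",z,len(s),"x",np.percentile(s[:,0],[5,50,95]).round(1),"y",np.percentile(s[:,1],[1,99]).round(1))
E
```

```text
('scene',) [528.6 -28.3] [209.4  32.9] 64.7 437
 origin [ 0.5228 -0.0255] yaw -25.3
  z 30 109 x [-4.8  4.9 12.2] y [-41.   40.3]
  z 40 76 x [ 3.7  8.5 13. ] y [-40.9  41.8]
  z 50 71 x [ 3.5  7.5 12.1] y [-40.2  41.6]
  z 60 105 x [ 3.7 10.  14.8] y [-38.8  41.9]
  z 70 92 x [ 8.3 13.  18.2] y [-39.4  39.2]
  z 80 92 x [ 9.9 15.6 21.1] y [-41.3  39.5]
  z 90 82 x [12.8 17.4 22. ] y [-39.3  36.7]
  z 100 90 x [15.7 19.4 24.7] y [-37.7  36.7]
  z 110 57 x [15.1 19.7 23.8] y [-35.2  37.7]
  z 120 102 x [13.  21.  27.8] y [-36.3  35.6]
  z 130 62 x [20.2 25.  28.7] y [-28.5  28.9]
  z 140 59 x [22.2 26.6 29.1] y [-29.7  29.8]
('side',) [ 622.7 -117.5] [159.2  73.7] 48.53 555
 origin [ 0.6178 -0.1132] yaw -41.47
  z 30 151 x [-104.6    7.2   27. ] y [-40.5  34.3]
  z 40 137 x [-1.8 12.2 25.2] y [-26.8  41.7]
  z 50 35 x [-109.6   -4.5    4.4] y [-41.7  39.9]
  z 60 10 x [-109.8 -106.6 -103.9] y [-39.2 -33. ]
  z 70 10 x [-108.1 -105.5 -103.4] y [-38.5 -33.2]
  z 80 17 x [-109.5 -103.6 -100.8] y [-39.1 -15.3]
  z 90 18 x [-108.3 -104.5 -100.8] y [-36.2  -7.6]
  z 100 11 x [-109.5 -103.  
[... 984 characters left out ...]
215.4 166.2] 62.55 10303
 origin [ 0.5805 -0.0555] yaw -27.45
  z 30 462 x [-67.7 -60.9 -44.7] y [-40.9  41.6]
  z 40 82 x [-61.5 -56.4 -52.5] y [-40.8  41.8]
  z 50 84 x [-61.8 -58.1 -53.6] y [-39.7  41.9]
  z 60 469 x [-60.6 -57.9 -52. ] y [-39.5  39.3]
  z 70 133 x [-55.6 -53.  -46.9] y [-41.7  41.8]
  z 80 155 x [-53.4 -50.4 -45.1] y [-40.8  41.5]
  z 90 163 x [-51.6 -47.8 -43.9] y [-38.5  41.7]
  z 100 132 x [-49.6 -45.9 -41.6] y [-37.2  39.1]
  z 110 89 x [-49.3 -44.2 -41.5] y [-36.9  39.1]
  z 120 959 x [-49.4 -45.2 -40.3] y [-35.2  38.5]
  z 130 194 x [-43.1 -39.8 -36.5] y [-27.8  30.5]
  z 140 334 x [-40.2 -36.5 -34. ] y [-29.3  30.6]
  z 150 63 x [-37.2 -36.  -34.6] y [-23.4  30.2]
```

The wrist fit matches the tray size exactly (209.4 × 157.5 mm): origin (0.584, -0.056), yaw -26.5°, tab at about 1.38 rad. I'll turn the tool so that its x is along -cradle x, and shut the fingers.

Emit:
send_rows(
  increments=[
    [[0,0,-10.6,0,0,0,0],[0,0,-10.6,0,0,0,0],[0,0,-10.6,0,0,0,0],[0,0,-10.6,0,0,0,0],[0,0,-10.6,0,0,0,0],[0,0,-10.5,0,0,0,0],[0,0,0,0.05,-0.034,0,0],[0,0,0,0.05,-0.034,0,0]],
  ],
)

```text
clock: 1.15
eef_pos: [0.5036, -0.0163, 0.2307]
tool_rot: [-0.72, -3.057, -0.001]
ft_force: [0.6, 0.6, 0.3]
width: -0.001
```

```bash
cat >> h.py <<'E'
O=np.array([.5839,-.0559,0]);c,s=np.cos(np.radians(-26.48)),np.sin(np.radians(-26.48))
C=np.array([[c,-s,0],[s,c,0],[0,0,1]])
def st():
    from plant import sensors
    t=sensors.state();R=cv2.Rodrigues(t["tool_rot"])[0]
    print("clk",round(t["clock"],2),"tcp_cradle_mm",((t["eef_pos"]-O)@C*1000).round(1),"F_cradle",(t["ft_force"]@C).round(1),"w",round(t["width"],3),"toolx,z in cradle",(C.T@R)[:,0].round(3),(C.T@R)[:,2].round(3))
E
python3 -c "from h import *;st()"
```

```text
clk 1.15 tcp_cradle_mm [-89.5  -0.4 230.7] F_cradle [0.2 0.8 0.3] w -0.001 toolx,z in cradle [-1.     0.001  0.001] [-0.001  0.    -1.   ]
```

Emit:
send_rows(
  increments=[
    [[0,0,0,0.006,0,0.035,0],[0,0,0,0,0,0.05,0],[0,0,0,0,0,0.05,0],[0,0,0,0,0,0,0]],
  ],
)

```text
clock: 1.65
eef_pos: [0.4972, -0.0138, 0.0938]
tool_rot: [-0.717, -3.052, 0.004]
ft_force: [-0.1, -0.4, 1.2]
width: -0.001
```

```bash
python3 - <<'E'
from h import *
from plant import vision
st()
p,d=vision.snapshot("wrist");m=vision.camera_model("wrist");cv2.imwrite("pics/w1.png",p[:,:,::-1])
w=cloud(d,m).reshape(-1,3);w=w[np.isfinite(w).all(1)];r=(w-O)@C*1000
for z in range(30,170,10):
    s=r[(abs(r[:,1])<42)&(abs(r[:,2]-z)<5)&(r[:,0]<20)&(r[:,0]>-120)]
    if len(s)>3: print(z,len(s),np.percentile(s[:,0],[2,50,98]).round(1),np.percentile(s[:,1],[2,98]).round(1))
E
```

```text
clk 1.65 tcp_cradle_mm [-96.4  -0.9  93.8] F_cradle [ 0.1 -0.4  1.2] w -0.001 toolx,z in cradle [-1.    -0.     0.006] [-0.006 -0.004 -1.   ]
30 1737 [-70.3 -64.2 -58.5] [-40.9  41.1]
40 467 [-61.9 -58.1 -56.8] [-41.1  41.3]
50 415 [-60.9 -59.  -55.5] [-41.6  41.5]
60 1047 [-62.4 -57.7 -55. ] [-41.   41.1]
70 149 [-56.4 -55.5 -54.6] [-36.6  37.9]
90 49 [-50.3 -49.4 -48.7] [-1.5  2.9]
100 441 [-105.2 -100.4  -46.8] [-9.9 11.4]
110 841 [-105.3 -101.   -46.5] [-12.1  13.6]
120 924 [-105.3 -101.3 -100.2] [-12.2  13.9]
130 1206 [-105.3 -102.8  -84. ] [-10.5  12.4]
140 2249 [-107.7 -105.7  -86.3] [-26.4  28.5]
150 8100 [-107.4 -104.7  -85.7] [-34.8  36.9]
160 6157 [-111.1 -105.5  -85.7] [-40.2  40.5]
```

View pics/w1.png

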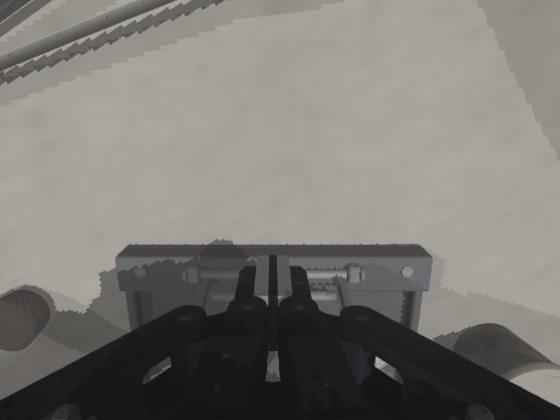

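The fingers are shut and centred on the tab, with the hinge wall behind at rows 245-290. Now I push the tab's rib at a height of 95 mm, gently.

Emit:
send_rows(
  increments=[
    [[0,0,0,-0.015,0,0,0],[0,0,0,-0.01,0,0,0],[0,0,0,-0.007,0,0,0],[0,0,0,-0.006,0,0,0],[0,0,0,-0.006,0,0,0],[0,0,0,-0.006,0,0,0],[0,0,0,0,0,0,0]],
  ],
)

```text
clock: 2.58
eef_pos: [0.545, -0.0362, 0.0962]
tool_rot: [0.721, 3.057, 0.0]
ft_force: [0.3, 0.7, -0.4]
width: -0.005
```

```bash
python3 -c "from h import *;st()"
```

```text
clk 2.58 tcp_cradle_mm [-43.6   0.3  96.2] F_cradle [-0.   0.8 -0.4] w -0.005 toolx,z in cradle [-1.     0.001 -0.   ] [ 0.  0. -1.]
```

Emit:
send_rows(
  increments=[
    [[0,0,0,0.016,0,0,0],[0,0,0,0,0,0.015,0],[0,0,0,0,0,0,0]],
  ],
)

```text
clock: 2.95
eef_pos: [0.5299, -0.029, 0.0801]
tool_rot: [-0.719, -3.056, 0.002]
ft_force: [0.6, 0.2, 0.2]
width: -0.001
```

```bash
cat >> h.py <<'E'
def tabcloud(name="scene",save=None):
    from plant import vision
    p,d=vision.snapshot(name);m=vision.camera_model(name)
    if save: cv2.imwrite(save,cv2.resize(p[130:290,220:420,::-1],(800,640)[:2] if 0 else (750,600),interpolation=cv2.INTER_CUBIC))
    w=cloud(d,m).reshape(-1,3);w=w[np.isfinite(w).all(1)];return (w-O)@C*1000
E
python3 - <<'E'
from h import *
st()
r=tabcloud("scene","pics/s1.png")
s=r[(abs(r[:,1])>17)&(abs(r[:,1])<29)&(r[:,2]>45)&(r[:,2]<150)&(r[:,0]>-75)&(r[:,0]<60)]
for z in range(30,150,10):
    q=s[abs(s[:,2]-z)<5]
    if len(q)>3: print(z,len(q),np.percentile(q[:,0],[5,50,95]).round(1))
E
```

```text
clk 2.95 tcp_cradle_mm [-60.4  -0.   80.1] F_cradle [0.4 0.4 0.2] w -0.001 toolx,z in cradle [-1.     0.     0.001] [-0.001 -0.001 -1.   ]
50 24 [-59.5 -55.7 -48.4]
60 34 [-59.5 -48.5 -42.1]
70 28 [-49.2 -43.3 -39.5]
80 27 [-43.8 -39.8 -33.8]
90 32 [-39.1 -33.5 -28.8]
100 17 [-35.2 -29.  -24.7]
120 6 [-51.7 -17.4 -14.1]
130 35 [-73.5 -65.4 -10.7]
140 30 [-72.6 -58.8 -47.8]
```

View pics/s1.png

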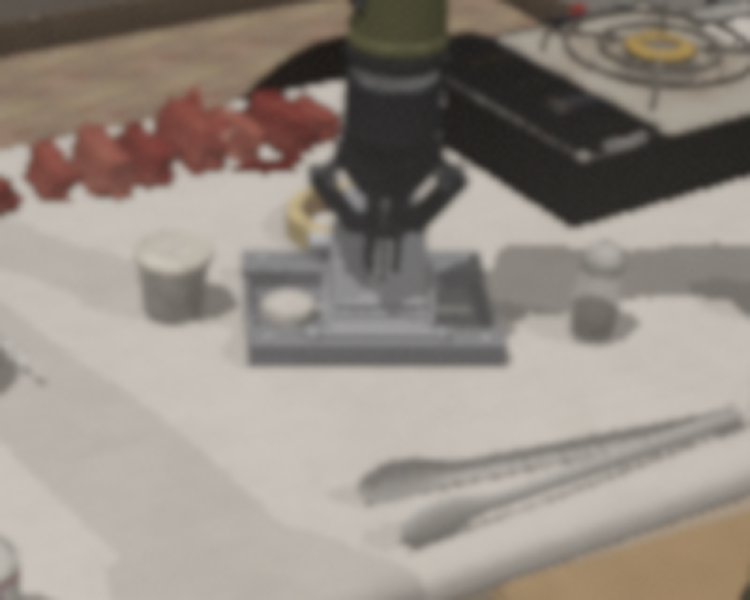

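The tab stayed at about 1.1 rad and the fingertips are at its well (crop px 380,265). Now I follow the folding arc.

Emit:
send_rows(
  increments=[
    [[0,0,0,-0.012,0,0,0],[0,0,0,-0.005,0,0.002,0],[0,0,0,-0.005,0,0.003,0],[0,0,0,-0.0045,0,0.0035,0],[0,0,0,-0.004,0,0.004,0],[0,0,0,-0.0035,0,0.0045,0],[0,0,0,-0.0035,0,0.005,0],[0,0,0,-0.0025,0,0.005,0]],
  ],
)

```text
clock: 4.0
eef_pos: [0.5666, -0.0467, 0.054]
tool_rot: [0.72, 3.057, 0.0]
ft_force: [1.2, -1.1, 2.8]
width: 0.005
```

```bash
python3 -c "from h import *;st()"
```

```text
clk 4.0 tcp_cradle_mm [-19.6   0.5  54. ] F_cradle [ 1.5 -0.4  2.8] w 0.005 toolx,z in cradle [-1.     0.    -0.001] [ 0.001  0.    -1.   ]
```

Emit:
send_rows(
  increments=[
    [[0,0,0,-0.002,0,0.006,0],[0,0,0,-0.0015,0,0.006,0],[0,0,0,-0.001,0,0.005,0],[0,0,0,0,0,0.004,0],[0,0,0,0,0,0.0015,0],[0,0,0,0,0,0,0]],
  ],
)

```text
clock: 4.75
eef_pos: [0.5696, -0.0484, 0.0316]
tool_rot: [-0.72, -3.057, 0.0]
ft_force: [0.6, -0.7, 0.9]
width: 0.0
```

```bash
python3 -c "from h import *;st()"
```

```text
clk 4.75 tcp_cradle_mm [-16.2   0.3  31.6] F_cradle [ 0.9 -0.3  0.9] w 0.0 toolx,z in cradle [-1.     0.     0.001] [-0.001 -0.    -1.   ]
```

Emit:
send_rows(
  increments=[
    [[0,0,0,0,0,0.001,0],[0,0,0,0,0,0.001,0],[0,0,0,0,0,0,0]],
  ],
)

```text
clock: 5.12
eef_pos: [0.5696, -0.0484, 0.0303]
tool_rot: [-0.72, -3.058, 0.001]
ft_force: [-0.8, 0.2, 7.5]
width: -0.001
```

```bash
python3 - <<'E'
from h import *
st()
r=tabcloud("scene","pics/s2.png");st()
for lo in range(-60,80,8):
    q=r[(abs(r[:,1])>18)&(abs(r[:,1])<29)&(r[:,0]>lo)&(r[:,0]<lo+8)&(r[:,2]<60)]
    if len(q)>3: print(lo,len(q),np.percentile(q[:,2],[5,50,95]).round(1))
E
```

```text
clk 5.12 tcp_cradle_mm [-16.1   0.3  30.3] F_cradle [-0.8 -0.1  7.5] w -0.001 toolx,z in cradle [-1.  0.  0.] [-0. -0. -1.]
clk 5.17 tcp_cradle_mm [-16.1   0.3  30.3] F_cradle [-0.  -0.   7.5] w -0.002 toolx,z in cradle [-1.  0.  0.] [-0. -0. -1.]
-60 24 [-375.2 -368.9   31.3]
-52 21 [-373.4   27.7   32.2]
-44 32 [-373.7   31.6   36.2]
-36 12 [-374.9 -371.4   33.9]
-28 13 [-376.5 -370.6   33.2]
-20 21 [-374.4   28.3   32.4]
-12 22 [-375.5 -367.5   31.6]
-4 15 [-376.7 -369.2   33.1]
4 16 [-375.3 -170.9   32.3]
12 18 [-377.1   31.1   38.7]
20 17 [-375.7   32.1   37.7]
28 6 [-377.1 -374.1  -67.5]
36 5 [31.2 32.2 32.6]
44 6 [29.8 30.8 32.8]
```

View pics/s2.png

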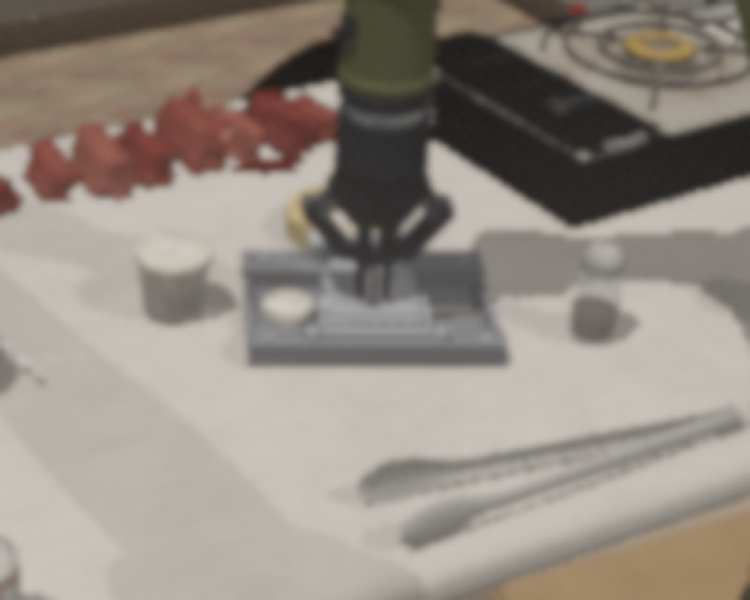

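The tab lies flat: its outer face is at z 30-32 mm all along and the press is 7.5 N, with the fingers at crop px (375,295). Now I slide towards the far rib while keeping it down.

Emit:
send_rows(
  increments=[
    [[0,0,0,-0.005,0,0,0],[0,0,0,-0.005,0,0,0],[0,0,0,-0.005,0,0,0],[0,0,0,-0.004,0,0,0],[0,0,0,0,0,0,0]],
  ],
)

```text
clock: 5.8
eef_pos: [0.5862, -0.0566, 0.0301]
tool_rot: [-0.719, -3.056, 0.0]
ft_force: [-1.1, 0.2, 6.5]
width: -0.004
```

```bash
python3 -c "from h import *;st()"
```

```text
clk 5.8 tcp_cradle_mm [ 2.3  0.4 30.1] F_cradle [-1.1 -0.3  6.5] w -0.004 toolx,z in cradle [-1.     0.     0.002] [-0.002 -0.    -1.   ]
```

Holding 6.5 N down. Continuing in small steps up to the rib and on.

Emit:
send_rows(
  increments=[
    [[0,0,0,-0.004,0,0,0],[0,0,0,-0.003,0,0,0],[0,0,0,-0.003,0,0,0],[0,0,0,-0.003,0,0,0],[0,0,0,0,0,0,0]],
  ],
)

```text
clock: 6.42
eef_pos: [0.5957, -0.0613, 0.0297]
tool_rot: [-0.717, -3.053, -0.0]
ft_force: [-5.3, 3.7, 7.8]
width: 0.002
```

```bash
python3 -c "from h import *;st()"
```

```text
clk 6.42 tcp_cradle_mm [13.   0.5 29.7] F_cradle [-6.4  1.   7.8] w 0.002 toolx,z in cradle [-1.    -0.001  0.005] [-0.005 -0.001 -1.   ]
```

Emit:
send_rows(
  increments=[
    [[0,0,0,-0.003,0,0,0],[0,0,0,-0.003,0,0,0],[0,0,0,-0.003,0,0,0],[0,0,0,-0.003,0,0,0],[0,0,0,0,0,0,0]],
  ],
)

```text
clock: 7.05
eef_pos: [0.607, -0.0668, 0.0296]
tool_rot: [-0.717, -3.054, -0.0]
ft_force: [-3.7, 2.5, 6.1]
width: 0.0
```

```bash
python3 -c "from h import *;st()"
```

```text
clk 7.05 tcp_cradle_mm [25.6  0.5 29.6] F_cradle [-4.4  0.6  6.1] w 0.0 toolx,z in cradle [-1.    -0.001  0.005] [-0.005 -0.001 -1.   ]
```

Emit:
send_rows(
  increments=[
    [[0,0,0,-0.003,0,0,0],[0,0,0,-0.002,0,0,0],[0,0,0,-0.002,0,0,0],[0,0,0,-0.001,0,0,0],[0,0,0,0,0,0,0]],
  ],
)

```text
clock: 7.68
eef_pos: [0.6126, -0.0696, 0.0294]
tool_rot: [-0.716, -3.051, -0.0]
ft_force: [-5.7, 3.4, 7.5]
width: 0.002
```

```bash
python3 -c "from h import *;st()"
```

```text
clk 7.67 tcp_cradle_mm [31.8  0.6 29.4] F_cradle [-6.6  0.5  7.5] w 0.002 toolx,z in cradle [-1.    -0.001  0.008] [-0.008 -0.002 -1.   ]
```

Emit:
send_rows(
  increments=[
    [[0,0,0,-0.001,0,0,0],[0,0,0,-0.001,0,0,0],[0,0,0,0,0,0,0]],
  ],
)

```text
clock: 8.05
eef_pos: [0.6127, -0.0697, 0.0291]
tool_rot: [-0.714, -3.048, -0.0]
ft_force: [-9.2, 4.3, 8.6]
width: 0.001
```

```bash
python3 -c "from h import *;st()"
```

```text
clk 8.05 tcp_cradle_mm [32.   0.5 29.1] F_cradle [-10.1  -0.3   8.6] w 0.001 toolx,z in cradle [-1.    -0.002  0.011] [-0.011 -0.003 -1.   ]
```

Emit:
send_rows(
  increments=[
    [[0,0,0,-0.001,0,0,0],[0,0,0,-0.001,0,0,0],[0,0,0,0,0,0,0]],
  ],
)

```text
clock: 8.43
eef_pos: [0.6128, -0.0697, 0.0288]
tool_rot: [-0.712, -3.045, 0.0]
ft_force: [-12.2, 5.7, 9.1]
width: 0.002
```

```bash
python3 -c "from h import *;st()"
```

```text
clk 8.43 tcp_cradle_mm [32.1  0.5 28.8] F_cradle [-13.5  -0.4   9.1] w 0.002 toolx,z in cradle [-1.    -0.002  0.014] [-0.014 -0.003 -1.   ]
```

It is at the stop: the force climbs while the tip holds at 32 mm, where the geometry puts fully home. I relax the push and lift straight up.

Emit:
send_rows(
  increments=[
    [[0,0,0,0.003,0,0,0],[0,0,0,0,0,-0.004,0],[0,0,0,0.002,0,-0.01,0],[0,0,0,0.02,0,-0.04,0],[0,0,0,0.05,0,-0.06,0],[0,0,0,0.03,0,-0.05,0],[0,0,0,0,0,0,0],[0,0,0,0,0,0,0]],
  ],
)

```text
clock: 9.43
eef_pos: [0.5355, -0.032, 0.1818]
tool_rot: [0.721, 3.057, -0.001]
ft_force: [-0.2, -0.6, 0.5]
width: 0.003
```

```bash
python3 - <<'E'
from h import *
from plant import vision
st()
p,d=vision.snapshot("wrist");m=vision.camera_model("wrist");cv2.imwrite("pics/w2.png",p[:,:,::-1])
w=cloud(d,m).reshape(-1,3);w=w[np.isfinite(w).all(1)];r=(w-O)@C*1000
for lo in range(-60,84,4):
    q=r[(abs(r[:,1])<25)&(r[:,0]>lo)&(r[:,0]<lo+4)&(r[:,2]<80)]
    if len(q)>3: print(lo,len(q),np.percentile(q[:,2],[5,50,95]).round(1))
E
```

```text
clk 9.43 tcp_cradle_mm [-54.   -0.2 181.8] F_cradle [ 0.1 -0.6  0.5] w 0.003 toolx,z in cradle [-1.     0.001 -0.001] [ 0.001 -0.    -1.   ]
-60 233 [26.7 28.  31. ]
-56 254 [26.6 27.8 28.8]
-52 266 [26.9 27.9 29.2]
-48 264 [27.  28.2 29.3]
-44 249 [27.1 28.2 29.4]
-40 261 [27.4 28.6 29.6]
-36 247 [27.5 28.6 30. ]
-32 262 [27.8 28.9 30.6]
-28 304 [28.7 31.9 33.2]
-24 240 [31.1 32.3 33.5]
-20 367 [31.7 36.1 38.2]
-16 139 [32.4 36.6 37.9]
-12 233 [31.5 32.8 33.9]
-8 251 [31.8 33.  33.9]
-4 239 [32.  33.1 34.2]
0 236 [32.2 33.3 34.4]
4 101 [32.3 33.6 34.6]
8 99 [32.6 33.8 34.9]
12 62 [32.8 33.7 34.8]
```

View pics/w2.png

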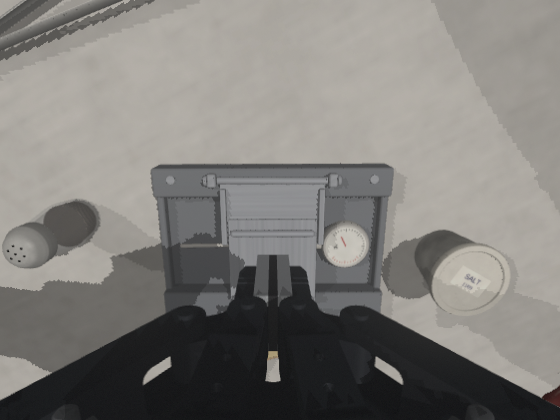

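The tab lies shut with a slope of about 0.045 (resting up against the lip), with its near rib at x≈-17 (row 233) and the thermometer dial at (346,244) undisturbed. I retreat farther and check the far rib and the lip.

Emit:
send_rows(
  increments=[
    [[0,0,0,-0.02,0,-0.06,0],[0,0,0,-0.05,0.05,-0.03,0],[0,0,0,-0.05,0.05,0,0],[0,0,0,-0.02,0.05,0,0],[0,0,0,0,0,0,0],[0,0,0,0,0,0,0]],
  ],
)

```text
clock: 10.22
eef_pos: [0.7063, 0.0329, 0.2634]
tool_rot: [-0.72, -3.055, 0.003]
ft_force: [0.6, -0.6, -0.3]
width: 0.002
```

```bash
python3 - <<'E'
from h import *
from plant import vision
st()
p,d=vision.snapshot("wrist");m=vision.camera_model("wrist");cv2.imwrite("pics/w3.png",p[:,:,::-1])
w=cloud(d,m).reshape(-1,3);w=w[np.isfinite(w).all(1)];r=(w-O)@C*1000
for lo in range(-24,84,3):
    q=r[(abs(r[:,1])<29)&(r[:,0]>lo)&(r[:,0]<lo+3)&(r[:,2]<80)]
    if len(q)>3: print(lo,len(q),np.percentile(q[:,2],[5,50,95]).round(1))
E
```

```text
clk 10.22 tcp_cradle_mm [ 70.  134.1 263.4] F_cradle [ 0.8 -0.3 -0.3] w 0.002 toolx,z in cradle [-1.     0.001  0.002] [-0.002 -0.003 -1.   ]
-24 197 [32.3 33.7 34.8]
-21 165 [33.  34.8 38.5]
-18 203 [37.5 38.9 40. ]
-15 185 [33.6 37.1 39.7]
-12 169 [33.  34.3 35.4]
-9 171 [33.1 34.4 35.8]
-6 170 [33.3 34.6 36. ]
-3 171 [33.6 34.9 36.2]
0 176 [33.7 35.  36.3]
3 179 [33.9 35.1 36.4]
6 178 [33.9 35.2 36.5]
9 181 [34.  35.5 36.6]
12 169 [34.1 35.6 36.9]
15 173 [34.3 35.7 37. ]
18 170 [34.5 35.8 37.2]
21 165 [34.9 35.8 37.2]
24 157 [34.9 36.1 37.4]
27 157 [34.9 36.2 37.7]
30 163 [35.1 36.4 37.8]
33 157 [35.3 36.5 37.6]
36 157 [35.2 36.6 37.8]
39 164 [35.8 36.9 38. ]
42 221 [36.2 38.7 43.7]
45 171 [42.7 44.1 45.2]
48 109 [42.  43.4 44.9]
51 165 [36.3 37.4 38.7]
54 230 [36.2 37.8 46.7]
57 170 [45.7 47.2 48.3]
60 141 [44.3 45.4 46.8]
63 136 [41.7 43.3 44.5]
66 166 [41.4 42.6 43.7]
69 161 [41.7 42.6 43.8]
72 141 [41.1 42.7 43.6]
75 143 [41.2 42.4 43.9]
78 158 [41.2 42.5 43.7]
81 163 [41.4 42.7 43.7]
```

View pics/w3.png

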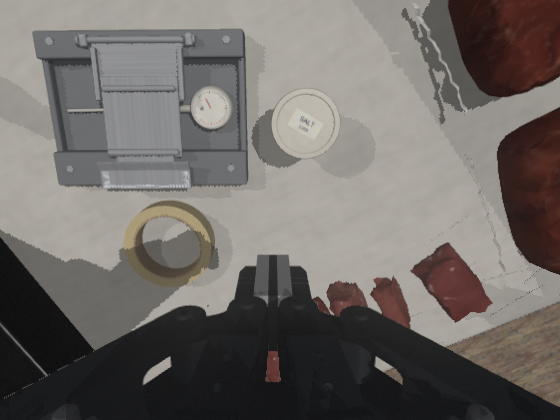

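The tab runs under the lip (row ~175). Its far rib is centred at x≈47 mm, so the slide is about 24 mm, and its slope is about 0.045 rad (tucked). The tape, salt cup and thermometer look in place.

```bash
python3 -c "
from plant import ticket
print(ticket.finish_job())"
```

```text
the job is handed in; nothing more can be done
None
```

The thermometer is secured: the tab is folded flat and slid fully home, and it stayed shut after I let go. I worked with shut fingertips only. They pushed the tab over, held it down at 6–9 N, and pushed its far rib until it hit the stop at about 13 N. I then lifted straight off and handed the job in at about 10 s.

**Last checks**
- **Slide:** the far rib is centred about 47 mm along the cradle's x, which means about 24 mm of slide (fully home).
- **Fold:** the tab slopes about 0.045 rad, so its tongue is resting up under the lip, inside the 0.05 rad allowed.
- **Surroundings:** the thermometer, tape roll and salt cup show no sign of having moved in the last picture, nor the pepper shaker in the one before. I judged this by eye and did not measure it. The tin, spice jar and garlic cup were not checked again, but the arm stayed well away from them.

**Disagreement:** heights in the last wrist-camera reading came out up to about 5 mm too high; the lip's flat top read about 42.6 mm where 41 mm was expected. I relied on the slope and on positions along the tab instead.

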